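# Point out the missing tumbler at the garage sale

## Robot

A 6-joint arm with a two-finger parallel gripper is mounted at the origin on the work surface. World frame = base frame: x ahead of the robot, y to its left, z up, the work surface at z = 0. Lengths are in mm, angles in degrees, forces in N, time in s.
With the tool pointing down it reaches from about 350 to 850 mm from the base axis. Payload 8.1 kg.
Tool frame: the origin (TCP) lies midway between the tips of the shut fingers; the grasp point (between the pads) lies 19 mm behind it (r.grip_depth is the distance from the TCP to the grasp point, in mm); z points along the fingers, y is the direction in which the jaws open and shut (so a half turn about z gives the same grasp; the last joint's range is limited). The gripper opens to 85 mm and grips with 20 to 120 N. Pads are 22 mm wide; open, the fingers measure 114 mm over their backs; the gripper's body (76 mm by 85 mm) begins 54 mm behind the grasp point. The pads swing forward as they close: fully open they stand 13 mm farther back than shut.
Start: joints at [62.258, 7.471, 85.268, -0, 87.261, -4.893], TCP at [232.967, 552.93, 231.292] pointing down, gripper open.
Joint ranges: [-169.43, 169.43], [-51.17, 129.36], [1.28, 143.12], [-76.62, 256.62], [0, 156.53], [-152.29, 152.29]. Speed limits (degrees/s): [136.94, 136.94, 159.86, 180, 180, 180].

## Interface

Orientations are given as [roll, pitch, yaw] about the fixed x, y, z axes, in that order (R = Rz(yaw) Ry(pitch) Rx(roll)).
In Python, from bench import r, imaging gives the robot as it stands.
- The arm moves only by the shell command python3 -m creep 'ROWS' [FORCE]. ROWS is text: rows parted by semicolons, each of 7 numbers parted by spaces: the shift along the tool's x, y, z in cm, then the turn, a rotation vector about the tool's x, y, z in degrees, then the finger opening in cm, from 0 to 8.54. In form: dx dy dz ax ay az gripper; .... A call has 1 to 20 rows; each row is the pose to reach, as a shift and turn from the pose measured when the call began, along the tool's axes at that moment; what a row does not reach only later rows make up. A row lasts 1/10 s, in which the tool goes at most 50 mm and 8.59 degrees, less where a joint would pass 70% of its speed; a pose out of reach is approached as far as the arm can. A call with a gripper value outside its range is refused whole. The fingers move at their own pace and stop on an object; FORCE is the grip in N (left out, the last holds). Time passes only in rows, so rows that repeat a pose let the fingers close. It gives the time, the measured TCP pose, the force and the opening at its end, in the units of the state.
- r.sense(): the state, without advancing time (a new reading comes with each control period).
- imaging.snapshot(name): name is "scene" or "top" or "wrist"; returns the picture (384x512x3 uint8, red, green, blue); there is no depth.
- imaging.camera_info(name): a dict with "camera_matrix" (3x3 intrinsics, pixels), "R" (3x3) and "t" (3): a world point X has camera coordinates R X + t. Camera axes: x right, y down, z forward; pixel columns grow to the right and rows downward; lengths in mm; the calibration is good to about 2 mm. A picture is of the moment at which its call begins: read the wrist's pose just before it. camera_info takes no time and is no camera call; for the wrist camera it gives the pose at the moment of the call.
- r.hand_in(): hands the job in, once; it reports no verdict.
The state is a dict: "time": time; "joint_pos": joint angles; "qd": joint speeds; "joint_efforts": joint torques, N m; "tool_pos": TCP position; "tcp_rot": TCP orientation; "ft_force": force on the tool from outside, world axes, zero at the start; "wrist_torque": the same for the moment, N m; "finger_gap": finger opening in mm.
Only numpy, scipy, OpenCV 4.12 (cv2) and the standard library are available. Lean on these libraries where they do the work, as an engineer would, in place of code of your own. Each camera call takes 0.05 s, during which the arm holds its last target.

## Task

A shopper asks why the carton of blue tumblers is one short. With your fingertips, first point at the empty compartment and then at the matching blue tumbler that belongs in it: each time stop just above the middle of its mouth, no more than about 5 cm over it, and stay there for a good second. Touch and move nothing, pass high over everything else so that you never seem to point at a wrong thing, and finish still pointing at the tumbler.

Things in the scene. Friction and masses are not known exactly. Their poses are not given: they have to be found in the camera images.
- empty_mouth (a point): the one compartment of the open brown carton in which no tumbler stands (its white paper pad shows on the floor). The carton is 176 x 262 mm, 115 mm tall, with board walls and dividers 4 mm thick that make 2 x 3 compartments, each 82 mm square; its flaps hang down flat outside and add 5 mm a side. The point is the centre of this compartment's open mouth, level with the carton's top edge, 115 mm above the table
- missing_rim (a point): the sixth tumbler of the set, standing upright and alone on the table to the right of the carton: plain glazed blue, open at the top, 74 mm across the rim, 60 mm at the foot, 95 mm tall. The point is the centre of its rim, 95 mm above the table
- boxed1_rim (a point): one of the five matching blue tumblers standing in the carton (74 mm across the rim, 95 mm tall, like the missing one); the point is the centre of its rim, 99 mm above the table
- boxed2_rim (a point): one of the five matching blue tumblers standing in the carton (74 mm across the rim, 95 mm tall, like the missing one); the point is the centre of its rim, 99 mm above the table
- boxed3_rim (a point): one of the five matching blue tumblers standing in the carton (74 mm across the rim, 95 mm tall, like the missing one); the point is the centre of its rim, 99 mm above the table
- boxed4_rim (a point): one of the five matching blue tumblers standing in the carton (74 mm across the rim, 95 mm tall, like the missing one); the point is the centre of its rim, 99 mm above the table
- boxed5_rim (a point): one of the five matching blue tumblers standing in the carton (74 mm across the rim, 95 mm tall, like the missing one); the point is the centre of its rim, 99 mm above the table
- amber_rim (a point): a tumbler of the same shape and size as the set, but amber: not part of it. It stands on the table; the point is the centre of its rim, 95 mm above the table
- mug_top (a point): a white mug with a handle, 80 mm across and 95 mm tall, on the table; the point is the centre of its mouth, 95 mm above the table
- jar_top (a point): a pale translucent jar with a red cap, 70 mm across and 100 mm tall, on the table; the point is the centre of its cap's top, 100 mm above the table
Things that resemble listed ones, but are neither listed nor needed, are in the scene too. Leave any yellow look-alike of the part that bears missing_rim alone.

How it is judged (in metres and radians):
On the way, in this order (a step that is already met when the one before it is completed fails the run):
1. the fingertips dwell for a second close above the empty compartment (horizontal distance between the grasp point and empty_mouth below 0.025 m and z of the grasp point in the frame of empty_mouth between 0.015 and 0.08 m), for 1 s.
2. then they dwell for a second close above the missing blue tumbler (horizontal distance between the grasp point and missing_rim below 0.025 m and z of the grasp point in the frame of missing_rim between 0.015 and 0.08 m), for 1 s.
At the end, for the whole second after the job is handed in: The grasp point between the fingers is still within 25 mm (sideways) of the missing tumbler's centre line and 15 to 80 mm above its rim (fingertips within about 6 cm of it); all the tumblers, the mug and the jar are within 10 mm of where they stood (all of step 2 and distance of each of boxed1_rim, boxed2_rim, boxed3_rim, boxed4_rim, boxed5_rim, amber_rim, mug_top, jar_top, missing_rim from where it was at the start of the episode below 0.01 m); the robot touches nothing.
It fails at once if the robot touches something (contact force between any of the fingers, the arm and anything else above 0.5 N).
It fails at once if a tumbler, the mug or the jar is moved or lifted by more than 10 mm (not (distance of each of boxed1_rim, boxed2_rim, boxed3_rim, boxed4_rim, boxed5_rim, amber_rim, mug_top, jar_top, missing_rim from where it was at the start of the episode below 0.01 m)).
It fails at once if the fingertips point at a wrong thing: the grasp point comes within 25 mm of its centre line and less than 70 mm above its top ((horizontal distance between the grasp point and boxed1_rim below 0.025 m and z of the grasp point in the frame of boxed1_rim below 0.07 m) or (horizontal distance between the grasp point and boxed2_rim below 0.025 m and z of the grasp point in the frame of boxed2_rim below 0.07 m) or (horizontal distance between the grasp point and boxed3_rim below 0.025 m and z of the grasp point in the frame of boxed3_rim below 0.07 m) or (horizontal distance between the grasp point and boxed4_rim below 0.025 m and z of the grasp point in the frame of boxed4_rim below 0.07 m) or (horizontal distance between the grasp point and boxed5_rim below 0.025 m and z of the grasp point in the frame of boxed5_rim below 0.07 m) or (horizontal distance between the grasp point and amber_rim below 0.025 m and z of the grasp point in the frame of amber_rim below 0.07 m) or (horizontal distance between the grasp point and mug_top below 0.025 m and z of the grasp point in the frame of mug_top below 0.07 m) or (horizontal distance between the grasp point and jar_top below 0.025 m and z of the grasp point in the frame of jar_top below 0.07 m)).
It also fails if it takes over 38 s, if anything falls off the work surface, if the arm or the gripper's body presses on something with over 40 N, if the wrist force passes 120 N, or if a joint passes its speed limit or range.

## Working session

There is one attempt and no reset: what is moved stays moved. The work goes in short steps, Python scripts to look and compute and a shell command to move; the robot and the scene stay as the last step left them, time stands still between calls to the robot, and variables do not carry over. Pictures are saved under pics/ and viewed, and the job is handed in when it is done.

```bash
mkdir -p pics; python3 - <<'E'
from bench import r, imaging
import cv2
for n in ("scene","top"):
    im=imaging.snapshot(n); cv2.imwrite(f"pics/{n}0.png",im[:,:,::-1])
    c=imaging.camera_info(n); print(n,c)
s=r.sense();print(s['time'],s['tool_pos'],s['tcp_rot'],s['finger_gap'])
E
```

```text
scene {'camera_matrix': array([[354.67823624,   0.        , 255.79323089],
       [  0.        , 354.67823624, 187.33256601],
       [  0.        ,   0.        ,   1.        ]]), 'R': array([[ 0.64720645,  0.76218509, -0.01406059],
       [ 0.50824707, -0.44517615, -0.73722664],
       [-0.56816259,  0.46999158, -0.67549921]]), 't': array([-287.70065515, -186.09562965, 1391.95039663])}
top {'camera_matrix': array([[463.35436871,   0.        , 259.17503107],
       [  0.        , 463.35436871, 196.61208037],
       [  0.        ,   0.        ,   1.        ]]), 'R': array([[ 0.05016513, -0.99873636, -0.00302506],
       [-0.97694727, -0.04844095, -0.20791223],
       [ 0.20750297,  0.01338527, -0.97814281]]), 't': array([ -74.85610181,  516.94024412, 1239.33571936])}
0.1 [232.70290723 552.47437768 230.31844025] [-1.79900563e+02 -8.58184939e-03  1.57150718e+02] 85.64923321807784
```

View pics/scene0.png

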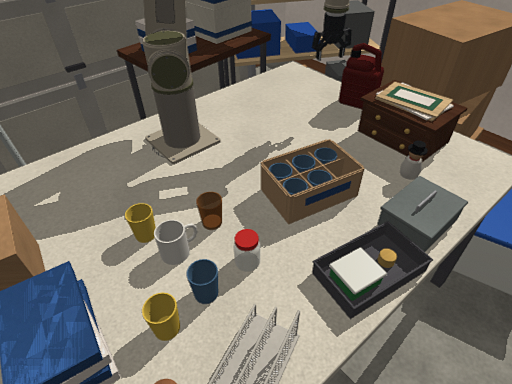

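View pics/top0.png

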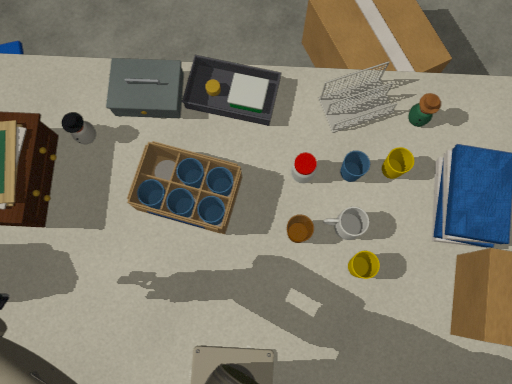

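The top view shows the carton at about (187,187). Its compartment at about (165,166) is the only one with no blue tumbler. The lone upright tumblers are blue (355,166), amber (300,229), and yellow (398,163) and (364,265). The blue one fits missing_rim by colour and by standing to the right of the carton. I'll confirm both in enlarged crops.

```bash
python3 - <<'E'
import cv2,numpy as np
im=cv2.imread("pics/top0.png")
a=cv2.resize(im[132:242,120:250],None,fx=4.5,fy=4.5,interpolation=cv2.INTER_CUBIC)
cv2.imwrite("pics/c1.png",a)
b=cv2.resize(im[140:285,280:425],None,fx=4,fy=4,interpolation=cv2.INTER_CUBIC)
cv2.imwrite("pics/c2.png",b)
E
```

```text
(no output)
```

View pics/c1.png

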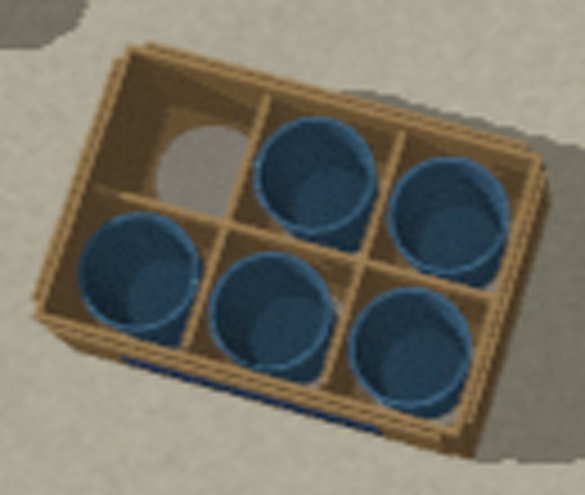

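View pics/c2.png

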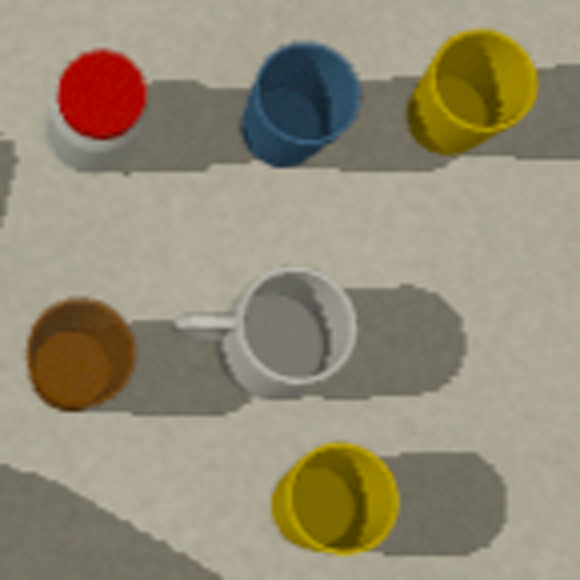

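The crops confirm both. The white pad shows only in the top-left compartment, whose mouth centre is at crop (182,139), about (159.8,162.5). The blue tumbler's rim centre is at (357.1,162.9), with the jar and a yellow look-alike beside it. Next I'll compute positions and check them in the scene view.

```bash
cat > h.py <<'E'
import numpy as np
from bench import r, imaging
from scipy.spatial.transform import Rotation as Ro
def back(n,u,v,z):
    c=imaging.camera_info(n);K,R,t=c['camera_matrix'],np.array(c['R']),np.array(c['t'])
    d=R.T@np.linalg.solve(K,[u,v,1]);o=-R.T@t
    return o+d*(z-o[2])/d[2]
def proj(n,X):
    c=imaging.camera_info(n);p=c['camera_matrix']@(c['R']@np.array(X)+c['t']);return p[:2]/p[2]
def delta(X):
    s=r.sense();R=Ro.from_euler('xyz',s['tcp_rot'],degrees=True)
    return R.inv().apply(np.array(X)-s['tool_pos'])/10
E
python3 - <<'E'
from h import *
import cv2
im=cv2.resize(cv2.imread("pics/scene0.png")[120:320,140:380],None,fx=3,fy=3,interpolation=cv2.INTER_CUBIC)
for k,(u,v,z) in dict(empty=(159.8,162.5,115),b_next=(189.4,170.9,99),miss=(357.1,162.9,95),jar=(305.1,163.1,100),amber=(300,227.3,95),mug=(353.6,221.1,95),yel=(400,160,95)).items():
    X=back("top",u,v,z);p=proj("scene",X);print(k,X.round(1),p.round(1),"tool delta cm to 60 above",delta(X+[0,0,60]).round(2))
    cv2.drawMarker(im,tuple(int(i) for i in (p-[140,120]+.5)*3-.5),(0,255,0) if k!='jar' else (255,255,255),0,10,1)
cv2.imwrite("pics/s1.png",im)
s=r.sense();print(Ro.from_euler('xyz',s['tcp_rot'],degrees=True).as_matrix().round(3))
E
```

```text
empty [587.9 223.1 115. ] [341.2 164. ] tool delta cm to 60 above [-45.53 -16.55   5.55]
b_next [572.7 144.   99. ] [319.4 176.7] tool delta cm to 60 above [-47.19 -24.43   7.17]
miss [ 619.1 -313.    95. ] [201.5 272. ] tool delta cm to 60 above [-69.21 -64.74   7.63]
jar [ 610.  -170.2  100. ] [246.3 237.1] tool delta cm to 60 above [-62.83 -51.94   7.11]
amber [ 433.3 -162.3   95. ] [209.1 200.2] tool delta cm to 60 above [-46.24 -58.07   7.63]
mug [ 457.1 -304.7   95. ] [169.3 230.2] tool delta cm to 60 above [-53.97 -70.27   7.65]
yel [ 633.1 -430.5   95. ] [159.7 306.5] tool delta cm to 60 above [-75.07 -75.02   7.65]
[[-0.922  0.388 -0.001]
 [ 0.388  0.922 -0.002]
 [ 0.    -0.002 -1.   ]]
```

View pics/s1.png

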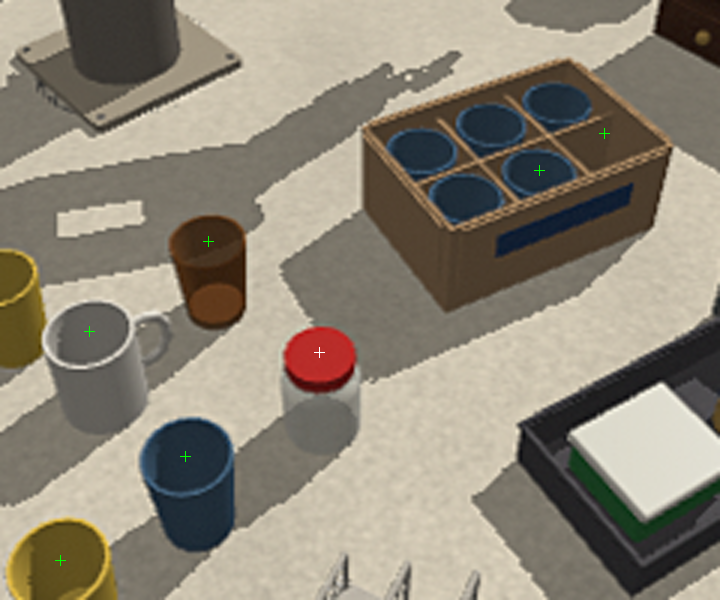

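The reprojected points land on the rim and mouth centres in the scene view, within about 3 mm. First move: rise 5 cm and shut the fingers to 1 cm. Then swing inboard of the dresser to about (400,223).

```bash
python3 -m creep '0 0 -1 0 0 0 1; 0 0 -3 0 0 0 1; -0.5 -0.4 -5 0 0 0 1; -1.5 -1.3 -5 0 0 0 1; -3 -2.5 -5 0 0 0 1; -5 -4.2 -5 0 0 0 1; -7 -5.9 -5 0 0 0 1; -9 -7.6 -5 0 0 0 1; -11 -9.3 -5 0 0 0 1; -13 -11 -5 0 0 0 1; -15 -12.7 -5 0 0 0 1; -17 -14.4 -5 0 0 0 1; -19 -16.1 -5 0 0 0 1; -21 -17.8 -5 0 0 0 1; -23 -19.5 -5 0 0 0 1; -25 -21.2 -5 0 0 0 1; -26.5 -22.5 -5 0 0 0 1; -27.6 -23.4 -5 0 0 0 1; -28.2 -23.9 -5 0 0 0 1; -28.2 -23.9 -5 0 0 0 1'; python3 -c "
from h import *
s=r.sense();print(s['joint_pos'],s['ft_force'],s['finger_gap'])
print(delta([587.9,223.1,260]),delta([587.9,223.1,145]))"
```

```text
time: 2.1
tool_pos: [399.9, 221.9, 280.3]
tcp_rot: [-179.9, -0.0, 157.1]
ft_force: [0.2, -0.2, -0.2]
finger_gap: 10.3
[ 2.26485840e+01 -1.58702016e+01  1.02406371e+02 -7.00620268e-02
  9.35696086e+01 -4.44153729e+01] [ 0.20780206 -0.18909846 -0.21315806] 10.284765579749411
[-17.26477236   7.44591373   2.00459657] [-17.26960437   7.47090189  13.50456841]
```

```bash
python3 -m creep '-0.7 0.3 0 0 0 0 1; -2 0.9 0 0 0 0 1; -4 1.7 0 0 0 0 1; -6 2.6 0 0 0 0 1; -8 3.5 0 0 0 0 1; -10 4.3 0 0 0 0 1; -12 5.2 0 0 0 0 1; -14 6 0 0 0 0 1; -15.6 6.7 0 0 0 0 1; -16.8 7.3 0 0 0 0 1; -17.3 7.5 0 0 0 0 1; -17.3 7.5 1 0 0 0 1; -17.3 7.5 2 0 0 0 1;-17.3 7.5 3 0 0 0 1; -17.3 7.5 3 0 0 0 1'; python3 - <<'E'
from h import *
import cv2
print(delta([587.9,223.1,145]))
for n,z,X in (("wrist",115,[587.9,223.1,115]),):
    p=proj(n,X);im=imaging.snapshot(n)[:,:,::-1].copy()
    print(p)
    cv2.drawMarker(im,tuple(int(i) for i in p),(0,255,0),0,12,1)
    cv2.imwrite("pics/w1.png",im)
E
```

```text
time: 3.6
tool_pos: [586.8, 223.3, 247.2]
tcp_rot: [-179.7, -0.2, 157.1]
ft_force: [0.2, -0.5, -0.9]
finger_gap: 10.1
[-0.14450666  0.0760532  10.22314099]
[257.64823893 186.26704969]
```

View pics/w1.png

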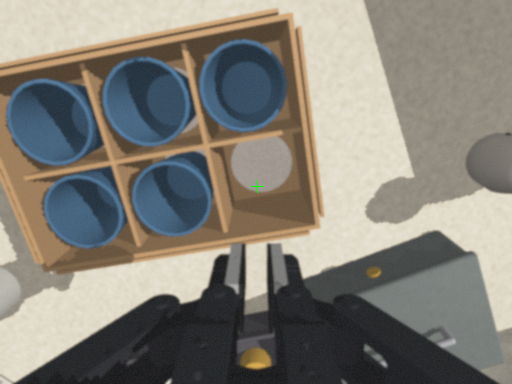

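The wrist view shows the pad-only compartment with its mouth centre at about (262,184). My estimate projects to (258,186), about 4 mm away, which is well inside tolerance. I'll descend and dwell.

```bash
python3 -m creep '-0.1 0.1 0.5 0 0 0 1; -0.1 0.1 2 0 0 0 1; -0.1 0.1 4 0 0 0 1; -0.1 0.1 6 0 0 0 1; -0.1 0.1 8 0 0 0 1; -0.1 0.1 9.5 0 0 0 1; -0.1 0.1 10.2 0 0 0 1; -0.1 0.1 10.2 0 0 0 1; -0.1 0.1 10.2 0 0 0 1; -0.1 0.1 10.2 0 0 0 1; -0.1 0.1 10.2 0 0 0 1; -0.1 0.1 10.2 0 0 0 1; -0.1 0.1 10.2 0 0 0 1; -0.1 0.1 10.2 0 0 0 1; -0.1 0.1 10.2 0 0 0 1; -0.1 0.1 10.2 0 0 0 1; -0.1 0.1 10.2 0 0 0 1; -0.1 0.1 10.2 0 0 0 1; -0.1 0.1 10.2 0 0 0 1; -0.1 0.1 10.2 0 0 0 1'; python3 -m creep '0 0 0 0 0 0 1; 0 0 0 0 0 0 1; 0 0 0 0 0 0 1; 0 0 0 0 0 0 1; 0 0 0 0 0 0 1'; python3 - <<'E'
from h import *
import cv2
cv2.imwrite("pics/s2.png",cv2.resize(imaging.snapshot("scene")[100:250,220:420,::-1],None,fx=3,fy=3))
print(delta([619.1,-313,265]),r.sense()['joint_pos'])
E
```

```text
time: 5.65
tool_pos: [588.2, 223.6, 146.5]
tcp_rot: [-179.8, -0.1, 157.1]
ft_force: [-0.5, 0.5, -0.5]
finger_gap: 9.9
time: 6.15
tool_pos: [588.2, 223.6, 146.5]
tcp_rot: [-179.8, -0.1, 157.1]
ft_force: [-0.1, 0.1, -0.2]
finger_gap: 10.2
[-23.71661993 -48.26640666 -11.72637182] [ 1.61948173e+01  1.51395330e+01  8.55405146e+01 -8.06026191e-02
  7.95627483e+01 -5.08676874e+01]
```

View pics/s2.png

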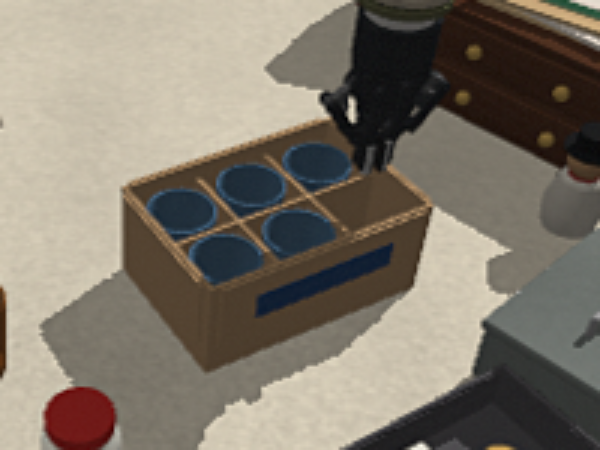

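The fingertips are just above the empty compartment at (125,53 after downscale), clear of everything, and have been there about 1.8 s. Now I'll rise and cross high.

```bash
python3 -m creep '0 0 -1 0 0 0 1; 0 0 -3 0 0 0 1; 0 0 -5 0 0 0 1; 0 0 -7 0 0 0 1; 0 0 -9 0 0 0 1; 0 0 -10.7 0 0 0 1; -0.3 -0.5 -11.7 0 0 0 1; -1 -2 -11.7 0 0 0 1; -2 -4 -11.7 0 0 0 1; -3.2 -6.5 -11.7 0 0 0 1; -4.4 -9 -11.7 0 0 0 1; -5.6 -11.5 -11.7 0 0 0 1; -6.8 -14 -11.7 0 0 0 1; -8 -16.5 -11.7 0 0 0 1; -9.2 -19 -11.7 0 0 0 1; -10.4 -21.2 -11.7 0 0 0 1; -11.4 -23.2 -11.7 0 0 0 1; -12.2 -24.8 -11.7 0 0 0 1; -12.6 -25.6 -11.7 0 0 0 1; -12.6 -25.6 -11.7 0 0 0 1'; python3 -c "
from h import *
print(delta([619.1,-313,265]),delta([619.1,-313,125]))"
```

```text
time: 8.2
tool_pos: [604.6, -62.3, 263.5]
tcp_rot: [-179.8, -0.2, 157.0]
ft_force: [-0.3, -0.5, 0.5]
finger_gap: 9.9
[-11.13754167 -22.50583572  -0.09103259] [-11.18387931 -22.44843782  13.90877306]
```

```bash
python3 -m creep '-0.3 -0.5 0 0 0 0 1; -1 -2 0 0 0 0 1; -2 -4 0 0 0 0 1; -3.2 -6.4 0 0 0 0 1; -4.4 -8.8 0 0 0 0 1; -5.6 -11.3 0 0 0 0 1; -6.8 -13.7 0 0 0 0 1; -8 -16.1 0 0 0 0 1; -9 -18.2 0 0 0 0 1; -10 -20.2 0 0 0 0 1; -10.7 -21.6 0 0 0 0 1; -11.1 -22.4 0 0 0 0 1; -11.1 -22.5 0 0 0 0 1; -11.1 -22.5 0 0 0 0 1'; python3 - <<'E'
from h import *
import cv2
X=[619.1,-313,95]
p=proj("wrist",X);im=imaging.snapshot("wrist")[:,:,::-1].copy()
print(p,delta([619.1,-313,125]))
cv2.drawMarker(im,tuple(int(i) for i in p),(0,255,0),0,12,1)
cv2.imwrite("pics/w2.png",im)
E
```

```text
time: 9.6
tool_pos: [618.9, -312.3, 264.0]
tcp_rot: [-179.8, -0.2, 157.0]
ft_force: [-0.4, 0.2, -0.3]
finger_gap: 10.2
[256.62039234 175.15843278] [-0.10317389 -0.03649281 13.9123031 ]
```

View pics/w2.png

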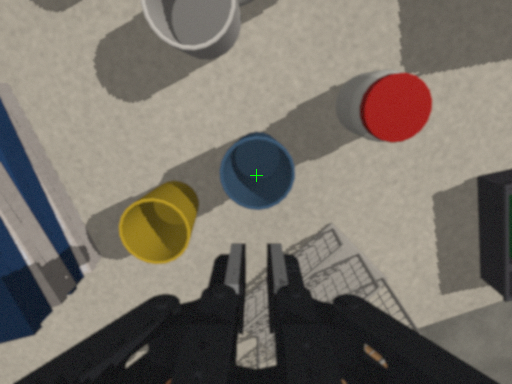

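The wrist view shows the lone blue tumbler's rim centred at about (257,173). My mark is at (257,175), with the yellow cup and red jar well to the side. I'll descend and dwell.

```bash
python3 -m creep '-0.1 0 0.5 0 0 0 1; -0.1 0 2 0 0 0 1; -0.1 0 4 0 0 0 1; -0.1 0 6 0 0 0 1; -0.1 0 8 0 0 0 1; -0.1 0 10 0 0 0 1; -0.1 0 12 0 0 0 1; -0.1 0 13.2 0 0 0 1; -0.1 0 13.9 0 0 0 1; -0.1 0 13.9 0 0 0 1; -0.1 0 13.9 0 0 0 1; -0.1 0 13.9 0 0 0 1; -0.1 0 13.9 0 0 0 1; -0.1 0 13.9 0 0 0 1; -0.1 0 13.9 0 0 0 1; -0.1 0 13.9 0 0 0 1; -0.1 0 13.9 0 0 0 1; -0.1 0 13.9 0 0 0 1; -0.1 0 13.9 0 0 0 1; -0.1 0 13.9 0 0 0 1'; python3 -m creep '0 0 0 0 0 0 1; 0 0 0 0 0 0 1; 0 0 0 0 0 0 1; 0 0 0 0 0 0 1; 0 0 0 0 0 0 1; 0 0 0 0 0 0 1; 0 0 0 0 0 0 1; 0 0 0 0 0 0 1'; python3 - <<'E'
from h import *
import cv2
im=cv2.resize(imaging.snapshot("scene")[170:350,110:310,::-1],None,fx=3,fy=3)
cv2.imwrite("pics/s3.png",im)
E
```

```text
time: 11.65
tool_pos: [619.2, -312.6, 125.1]
tcp_rot: [-179.8, -0.2, 157.0]
ft_force: [-1.4, -0.8, -0.2]
finger_gap: 10.1
time: 12.45
tool_pos: [619.2, -312.7, 125.1]
tcp_rot: [-179.8, -0.2, 157.0]
ft_force: [-0.5, 0.3, -1.4]
finger_gap: 9.9
```

View pics/s3.png

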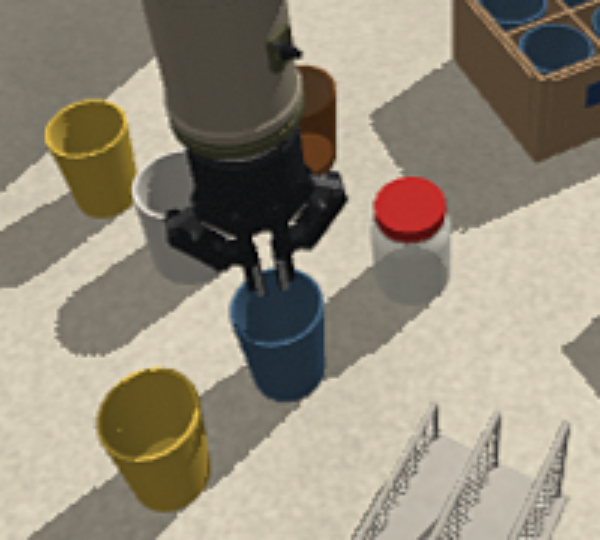

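The fingertips (crop 268,285) hover over the blue tumbler's mouth and touch nothing. The dwell is about 1.9 s, so I'm handing in.

```bash
python3 -c "
from bench import r
print(r.hand_in()); s=r.sense(); print(s['time'],s['tool_pos'])"
```

```text
the job is handed in; nothing more can be done
None
the job is handed in; nothing more can be done
```

The arm pointed first at the empty compartment, then at the lone blue tumbler, and I handed the job in with it still over the tumbler. No verdict is given at hand-in.

- **Empty compartment:** I measured its mouth centre at about (588, 223). The fingertips stayed about 31 mm above the carton's edge for about 1.8 s, with the grasp point about 50 mm above it.
- **Crossing:** the fingertips crossed at about z 263 mm, clear of the other tumblers, the mug and the jar.
- **Blue tumbler:** I measured its rim centre at about (619, -313). The fingertips stopped 30 mm above the rim and had held for about 1.9 s at hand-in, with the grasp point about 49 mm above it.

**Last checks:**
- The TCP was within 1 mm of my measured tumbler centre.
- The wrist view agreed with the top view to about 2 mm at the tumbler, but put the compartment about 4 mm off my mark. I left that, because 25 mm is allowed.
- Force readings stayed at noise level (1.4 N at most).
- The last scene picture showed nothing visibly touched or moved. I did not re-measure the other objects' positions.

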